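Line up the drop hole and tip the ball knobs out of the dispenser

TASK

Keeping the dispenser's drum upright, turn its cap by the bar handle until the biggest hole is centred on the pouring side, towards the tray, then swing the drum over by its crank pin so that all three black ball knobs drop into the tray under it. Swing the drum back fully upright afterwards, and do not push about the clamps, tools and jar lying around.

Things in the scene. Friction and masses are not known exactly. Their poses are not given: they have to be found in the camera images.
- pivot (a point): Point on the bench dispenser's tipping axis, midway between its grey uprights (200 mm apart, 183 mm high, on a bolted-down 240 x 120 mm base), 165 mm above the bench. These axes never tip: x = level tipping axis, -y = level to the pouring side (where the tray stands), z = up. The crank is on the -x side, towards the robot.
- drum (a joint): Tip angle of the drum (clear cone cup, 150 mm wide mouth 85 mm above the pivot, 120 mm deep): 0 = upright (stop, start), grows as its mouth goes over to the pouring side (right-hand turn about pivot +x), stop at 1.8. Knobs roll out at about 1.5 to 1.65; tip to about 1.7 and wait a second. Stiff hinge, 0.45 N m, stays where left; 5 to 7 N at the crank pin moves it.
- crank_pin (a point): Grip centre of the crank pin: level black round bar, 16 mm across, parallel to pivot x, on the drum's crank arm. In the pivot's frame it is at x = -160 mm, y = 100 cos(38 deg + drum), z = 100 sin(38 deg + drum) mm; bar free from x = -117 to -201 mm. It can turn between the fingers, so the gripper may point down all along the arc.
- cap (a joint): Turn of the cap on the drum, counter-clockwise seen from above the upright drum: 0 = middle of the biggest hole exactly on the pouring side (pivot's -y), where it must be (within about 0.2 rad). Starts between 1.0 and 1.7, so turn it clockwise. No clicks; it turns with 0.06 N m and stays where left.
- cap_grip (a point): Grip point of the cap's bar handle, on the cap's axis, 115 mm above the pivot (drum upright). Black bar 62 mm long (this point's x), 14 mm wide (y); its top is 12 mm above this point, the hub at its foot (34 mm across) ends 17 mm below it, the cap's upper face 25 mm below. Cap: aluminium disc, 168 mm across, 5 mm thick.
- big_hole (a point): Middle of the cap's biggest hole, at its upper face: an arc-shaped slot about 80 mm long (around the cap) and 46 mm wide, 52 mm from the cap's axis, square to the bar handle. The other two holes, a third of a turn away each, are round, 22 mm and 12 mm, too small for the knobs.
- tray: Loose open blue tray under the pouring side, 150 x 190 x 50 mm, wall 4 mm, origin under its middle, already in place, about 140 mm from the pivot towards the pouring side; its axes nearly along the pivot's.
- knob0_center (a point): Centre of a black ball knob, 28 mm in diameter, 25 g; starts inside the drum (one of three alike).
- knob1_center (a point): Centre of a black ball knob, 28 mm in diameter, 25 g; starts inside the drum (one of three alike).
- knob2_center (a point): Centre of a black ball knob, 28 mm in diameter, 25 g; starts inside the drum (one of three alike).
- clamp_a: steel toggle-clamp bracket, 130 x 60 mm foot, 90 mm high, origin under its middle; in front of the tray, on its robot side. Leave alone.
- clamp_b: steel toggle-clamp bracket, 130 x 60 mm foot, 90 mm high, origin under its middle; loose on the bench to one side. Leave alone.
- wrench: Steel spanner 190 mm long, lying along its x, 8 mm thick, origin under its middle; beside the dispenser. Leave alone.
- screwdriver: Grey-handled screwdriver 200 mm long lying along its x, 26 mm thick, origin under its middle; behind the tray. Leave alone.
- glue_jar: Amber jar, 68 mm across, 110 mm high, origin under its middle; on the bench to one side. Leave alone.

How it is judged:
On the way, in this order (a step that is already met when the one before it is completed fails the run):
1. the biggest hole is lined up with the pouring side (cap within 0.25 rad of 0) while the drum is upright (below 0.15 rad) (value of joint cap between -0.25 and 0.25 rad and value of joint drum below 0.15 rad), for 0.2 s.
2. the drum is tipped well over (past 1.15 rad) (value of joint drum above 1.15 rad), for 0.1 s.
At the end, for the whole second after the job is handed in: All three ball knobs lie inside the tray (centres within its walls and below its rim), the tray stands flat on the bench, and the drum is back upright (within 0.12 rad of its stop) (x of knob0_center in the frame of tray between -0.073 and 0.073 m and y of knob0_center in the frame of tray between -0.093 and 0.093 m and z of knob0_center in the frame of tray between 0 and 0.05 m and x of knob1_center in the frame of tray between -0.073 and 0.073 m and y of knob1_center in the frame of tray between -0.093 and 0.093 m and z of knob1_center in the frame of tray between 0 and 0.05 m and x of knob2_center in the frame of tray between -0.073 and 0.073 m and y of knob2_center in the frame of tray between -0.093 and 0.093 m and z of knob2_center in the frame of tray between 0 and 0.05 m and value of joint drum below 0.12 rad and angle between tray's own z axis and vertical below 0.1 rad); the robot touches nothing.
It fails at once if the clamp a is pushed more than 30 mm from its place (distance of clamp_a from where it was at the start of the episode above 0.03 m).
It fails at once if the clamp b is pushed more than 30 mm from its place (distance of clamp_b from where it was at the start of the episode above 0.03 m).
It fails at once if the wrench is pushed more than 30 mm from its place (distance of wrench from where it was at the start of the episode above 0.03 m).
It fails at once if the screwdriver is pushed more than 30 mm from its place (distance of screwdriver from where it was at the start of the episode above 0.03 m).
It fails at once if the glue jar is pushed more than 30 mm from its place (distance of glue_jar from where it was at the start of the episode above 0.03 m).
It also fails if it takes over 64 s, if anything falls off the work surface, if the arm or the gripper's body presses on something with over 40 N, if the wrist force passes 120 N, or if a joint passes its speed limit or range.

ROBOT

A 6-joint arm with a two-finger parallel gripper is mounted at the origin on the work surface. World frame = base frame: x ahead of the robot, y to its left, z up, the work surface at z = 0. Lengths are in m, angles in rad, forces in N, time in s.
With the tool pointing down it reaches from about 0.3 to 0.825 m from the base axis. Payload 5.4 kg.
Tool frame: the origin (TCP) lies between the finger pads; the fingertips stand 17 mm ahead of it and the grasp point (between the pads) lies 2 mm behind it; y points along the fingers, x is the direction in which the jaws open and shut, and the axes are right-handed (so a half turn about y gives the same grasp; the last joint's range is limited). The gripper opens to 92 mm and grips with 3 to 60 N. Pads are 20 mm wide; open, the fingers measure 128 mm over their backs; the gripper's body (75 mm by 189 mm) begins 69 mm behind the grasp point.
Start: joints at [1.038, 0.158, 1.597, -0, 1.386, -0.21], TCP at [0.182, 0.545, 0.2] pointing down, gripper open.
Joint ranges: [-2.91, 2.91], [-0.94, 2.29], [0.18, 2.7], [-1.29, 4.43], [0.17, 2.64], [-3, 3]. Speed limits (rad/s): [2.57, 2.57, 3.14, 3.14, 3.14, 3.14].

INTERFACE

Orientations are given as a unit quaternion [x, y, z, w].
In Python, from workcell import * gives the robot as it stands. The module is installed in compiled form; this text tells all that it offers.
- The arm moves only by the tool move_arm, never from a script. Its argument "series" is a list that holds one entry, the list of rows, each a list of 7 numbers: the finger opening in mm, from 0 to 91.9, then the shift along the tool's x, y, z in mm, then the turn, a rotation vector about the tool's x, y, z in degrees. A call has 1 to 8 rows; each row shifts and turns the commanded pose from where the row before left it, along the tool's axes as they then stand; what a row does not reach is not made up. A row lasts 1/12 s, in which the tool goes at most 41.7 mm and 7.16 degrees, less where a joint would pass 70% of its speed; a pose out of reach is approached as far as the arm can. A call is refused whole if a number of a shift passes 41.7 or a number of a turn 7.16, either way. A call with a gripper value outside its range is refused whole. The fingers move at their own pace and stop on an object; "grip_force" is the grip in N (left out, the last holds). Time passes only in rows, so rows that do not move let the fingers close. It gives the time, the measured TCP pose, the force and the opening at its end, in the units of the state.
- read_state(): the state, without advancing time (a new reading comes with each control period).
- read_camera(name): name is "scene" or "top"; returns a dict with "img" (384x512x3 uint8, red, green, blue), "z_map" (384x512 float32, m along the optical axis (not along the pixel's ray), 0 where there is no reading), "fx", "fy", "cx", "cy" (pixels), "dist_coeffs" ([k1, k2, p1, p2, k3] as OpenCV has them; the pictures are not rectified), "camera_from_world" (4x4, takes a point from world to camera coordinates). Camera axes: x right, y down, z forward; pixel columns grow to the right and rows downward; lengths in m; the calibration is good to about 2 mm. A picture is of the moment at which its call begins.
- job_done(): hands the job in, once; it reports no verdict.
The state is a dict: "t": time; "joint_positions": joint angles; "qd": joint speeds; "joint_torque": joint torques, N m; "position": TCP position; "eef_rot": TCP orientation; "ft_force": force on the tool from outside, world axes, zero at the start; "ft_torque": the same for the moment, N m; "opening": finger opening in m.
Only numpy, scipy, OpenCV 4.12 (cv2) and the standard library are available. Lean on these libraries where they do the work, as an engineer would, in place of code of your own. Each camera call takes 0.05 s, during which the arm holds its last target.

## Working session

There is one attempt and no reset: what is moved stays moved. The work goes in short steps, Python scripts to look and compute and a tool call to move; the robot and the scene stay as the last step left them, time stands still between calls to the robot, and variables do not carry over. Pictures are saved under pics/ and viewed, and the job is handed in when it is done.

Besides the shell and the picture viewer there is one more tool, called after ">>>" by a JSON object that holds its "fn" and its "kwargs", one argument or row to a line. move_arm: Moves the arm, as the interface text tells. Its arguments: {"type":"object","properties":{"series":{"type":"array","items":{"type":"array","items":{"type":"array","items":{"type":"number"}}}},"grip_force":{"type":"number"}},"required":["series"]}

```bash
mkdir -p pics; cat > h.py <<'E'
from workcell import *
import numpy as np, cv2
from scipy.spatial.transform import Rotation as R
def cam(n):
    c=read_camera(n); c['K']=np.array([[c['fx'],0,c['cx']],[0,c['fy'],c['cy']],[0,0,1.]]); c['D']=np.array(c['dist_coeffs'],float); c['T']=np.array(c['camera_from_world']); return c
def save(c,f): cv2.imwrite(f,cv2.cvtColor(c['img'],cv2.COLOR_RGB2BGR))
def world(c,uv,z=None):
    uv=np.atleast_2d(np.array(uv,float)); n=cv2.undistortPoints(uv[:,None,:],c['K'],c['D'])[:,0]
    if z is None: z=np.array([c['z_map'][int(v),int(u)] for u,v in uv])
    p=np.c_[n*np.reshape(z,(-1,1)),np.ones(len(uv))*z]
    return (p-c['T'][:3,3])@c['T'][:3,:3]
def planez(c,uv,h):
    uv=np.atleast_2d(np.array(uv,float)); n=cv2.undistortPoints(uv[:,None,:],c['K'],c['D'])[:,0]
    d=np.c_[n,np.ones(len(n))]@c['T'][:3,:3]; o=-c['T'][:3,:3].T@c['T'][:3,3]
    return o+d*((h-o[2])/d[:,2])[:,None]
def proj(c,P):
    P=np.atleast_2d(np.array(P,float)); return cv2.projectPoints(P,cv2.Rodrigues(c['T'][:3,:3])[0],c['T'][:3,3],c['K'],c['D'])[0][:,0]
E
python3 - <<'E'
from h import *
s=read_state(); print(s)
for n in('scene','top'):
    c=cam(n); save(c,f'pics/{n}0.png'); print(n,-c['T'][:3,:3].T@c['T'][:3,3],c['T'][:3,:3].round(2))
E
```

```text
{'t': 0.0, 'joint_positions': array([ 1.03792858e+00,  1.59040461e-01,  1.59820688e+00, -1.58741515e-05,
        1.38624013e+00, -2.10092315e-01]), 'qd': array([-0.00138424,  0.00061917, -0.00072948,  0.00150665,  0.00188106,
       -0.00123382]), 'joint_torque': array([ 6.30360373e-04, -3.85576522e+01, -3.22104657e+01,  7.02869170e-02,
        3.79869703e-02, -1.38249206e-04]), 'position': array([0.18206882, 0.54471925, 0.1990365 ]), 'eef_rot': array([ 0.57412027,  0.41254813, -0.41377038, -0.57357129]), 'ft_force': array([-0.63332793,  0.22924879,  0.21469409]), 'ft_torque': array([-0.0236651 , -0.06472386,  0.02478135]), 'opening': 0.09206206567544821}
scene [1.4852297  0.13166094 1.01903681] [[-0.11  0.99 -0.02]
 [ 0.67  0.06 -0.74]
 [-0.73 -0.1  -0.68]]
top [ 0.40448063 -0.00286368  1.56266027] [[-0.01 -1.   -0.01]
 [-0.99  0.01 -0.15]
 [ 0.15  0.01 -0.99]]
```

View pics/scene0.png

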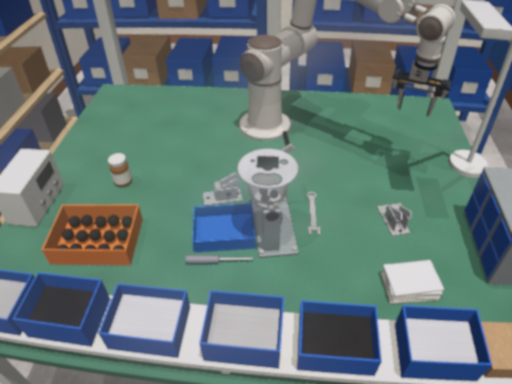

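View pics/top0.png

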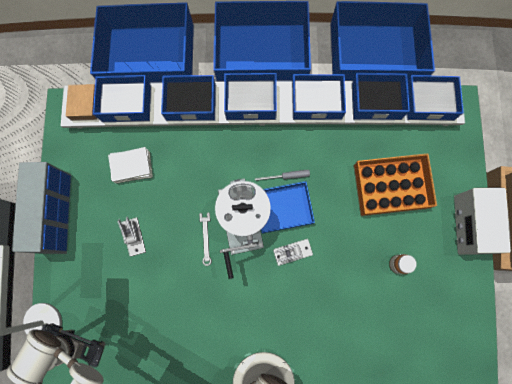

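```bash
python3 - <<'E'
from h import *
for n,b in (('top',None),('scene',None)):
    im=cv2.imread(f'pics/{n}0.png')
    np.save('x.npy',0)
s=read_state(); r=R.from_quat(s['eef_rot']); print(r.as_matrix().round(3))
E
```

```text
[[ 0.317 -0.001 -0.948]
 [ 0.948 -0.001  0.317]
 [-0.002 -1.     0.   ]]
```

```bash
python3 - <<'E'
import cv2
a=cv2.imread('pics/top0.png')[165:295,185:325]; b=cv2.imread('pics/scene0.png')[125:275,180:330]
cv2.imwrite('pics/t0z.png',cv2.resize(a,None,fx=5.6,fy=4.6*5.6/5.6,interpolation=cv2.INTER_CUBIC) if 0 else cv2.resize(a,None,fx=4.5,fy=4.5,interpolation=cv2.INTER_CUBIC))
cv2.imwrite('pics/s0z.png',cv2.resize(b,None,fx=4,fy=4,interpolation=cv2.INTER_CUBIC))
E
```

```text
(no output)
```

View pics/t0z.png

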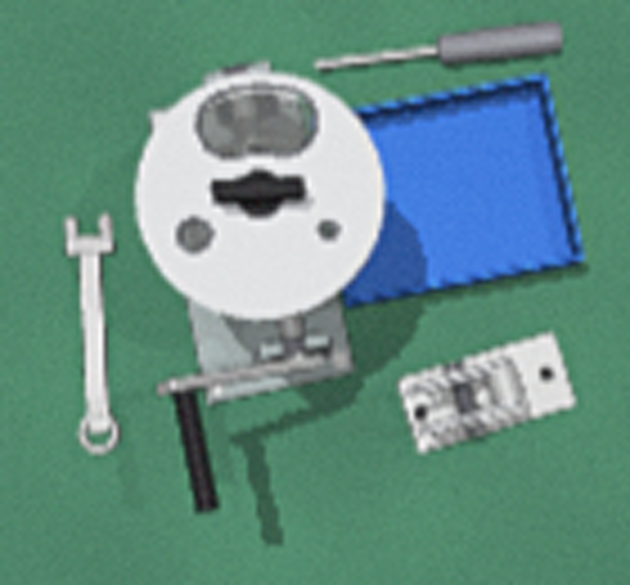

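View pics/s0z.png

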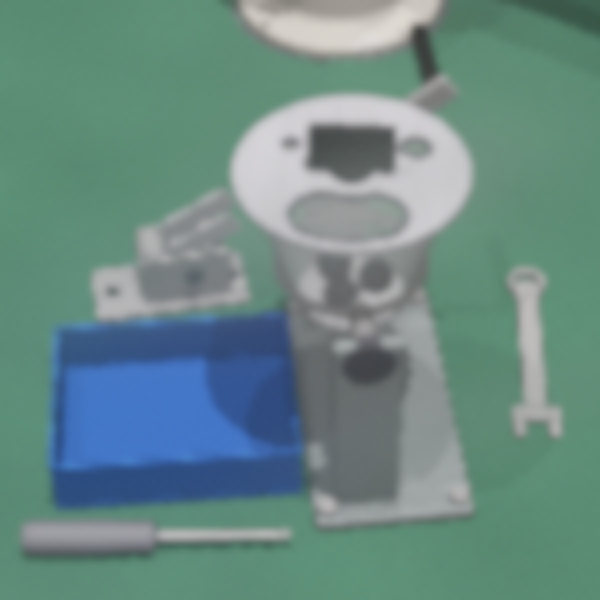

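```bash
cat > m.py <<'E'
from h import *
c=cam('top'); 
zm=c['z_map']
v,u=np.mgrid[0:384,0:512]
ok=zm>0
P=np.full((384,512,3),np.nan)
P[ok]=world(c,np.c_[u[ok],v[ok]].astype(float),zm[ok])
np.save('P.npy',P)
# cap: bright pixels near top face
g=c['img'].astype(int)
bright=(g.min(2)>190)&(abs(P[...,2]-0.255)<0.012)
n,l,st,ce=cv2.connectedComponentsWithStats(bright.astype(np.uint8))
k=1+np.argmax(st[1:,4]); print(st[k],ce[k])
cs,_=cv2.findContours((l==k).astype(np.uint8),cv2.RETR_CCOMP,cv2.CHAIN_APPROX_NONE)
cs=sorted(cs,key=lambda q:-len(q))
o=planez(c,cs[0][:,0].astype(float),0.255)[:,:2]
(ctr,rad)=cv2.minEnclosingCircle(o.astype(np.float32)); e=cv2.fitEllipse(o.astype(np.float32)*1000); print('cap',ctr,rad,e, 'z',np.nanmedian(P[...,2][l==k]))
cc=np.array(e[0])/1000
for q in cs[1:]:
    m=planez(c,q[:,0].astype(float),0.255)[:,:2]
    b=m.mean(0); print('hole',len(q),b, np.linalg.norm(b-cc),np.degrees(np.arctan2(*(b-cc)[::-1])))
# pin: black near
m=(g.max(2)<70)&(abs(P[...,2]-0.2266)<0.03)&(P[...,0]<cc[0]-0.1)&(abs(P[...,1]-cc[1])<0.2)&(P[...,0]>.2)
ys,xs=np.nonzero(m); print('npin',len(xs))
w=planez(c,np.c_[xs,ys].astype(float),0.2266+0.004)[:,:2]
l=cv2.fitLine(w.astype(np.float32),cv2.DIST_HUBER,0,.001,.001).ravel(); d=l[:2]*np.sign(-l[0]); t=(w-l[2:])@d
print('pin dir',d,np.degrees(np.arctan2(-d[1],-d[0])),'ends',l[2:]+d*t.min(),l[2:]+d*t.max(),t.ptp() if hasattr(t,'ptp') else np.ptp(t),'z',np.nanmedian(P[...,2][m]))
E
python3 m.py
```

```text
[ 215  181   55   55 1667] [242.76244751 211.69826035]
cap (0.5804965496063232, 0.06054496020078659) 0.08389952033758163 ((580.9180297851562, 60.866180419921875), (163.7312469482422, 164.5257568359375), 99.32464599609375) z 0.2540032726369334
hole 72 [0.63048713 0.06303523] 0.04961653004182164 2.50555935229607
hole 56 [0.58197464 0.06024572] 0.0012253107903622874 -30.42227723596492
hole 27 [0.55380185 0.1048046 ] 0.05163208343540114 121.68041613454761
hole 17 [0.55626916 0.01409542] 0.052868434982028034 -117.78988323060845
hole 4 [0.53164515 0.05546929] 0.049567560041591525 -173.74927735603558
hole 4 [0.55293531 0.05546247] 0.028499693359334347 -169.07021806439587
hole 4 [0.5653481  0.08887079] 0.032041861234506086 119.07307267454598
hole 4 [0.57172563 0.13151564] 0.07124497202025408 97.41326944284232
hole 4 [0.57466069 0.11020999] 0.04973897857584444 97.22715670027198
hole 4 [0.6024274  0.12565784] 0.06826867847634935 71.63499739133566
hole 4 [0.63950626 0.11368632] 0.07888313048309328 42.03620032680016
npin 126
pin dir [-0.98056835 -0.19617769] 11.313529 ends [0.44931778 0.11319678] [0.37058111 0.0974443 ] 0.0802969769034533 z 0.23290071102460713
```

```bash
cat > plan.py <<'E'
from h import *
def plan(x,y,z,ang,n):
    s=read_state(); r=R.from_quat(s['eef_rot']); M=r.as_matrix(); p=s['position']
    a0=np.degrees(np.arctan2(M[1,0],M[0,0])); cw=(a0-ang+180)%360-180
    dR=R.from_rotvec([0,np.radians(cw/n),0]); S=np.zeros((3,3)); Q=r
    for i in range(n): S+=Q.as_matrix(); Q=Q*dR
    sh=np.linalg.solve(S,np.array([x,y,z])-p)*1000
    print('from',p.round(4),'ang',a0.round(2),'tilt',np.degrees(np.arccos(-M[2,1])).round(2),'rows',n,'shift',sh.round(2),'turn y',round(cw/n,3),'total turn',round(cw,2), 'tot shift',(M.T@(np.array([x,y,z])-p)*1000).round(1),'F',s['ft_force'].round(1),'t',s['t'].round(2),'open',s['opening'].round(4),'j6',s['joint_positions'][5].round(3))
E
python3 -c "
from plan import *
plan(.581,.0605,.37,2.0,24)"
```

```text
Traceback (most recent call last):
  File "plan.py", line 8, in plan
    print('from',p.round(4),'ang',a0.round(2),'tilt',np.degrees(np.arccos(-M[2,1])).round(2),'rows',n,'shift',sh.round(2),'turn y',round(cw/n,3),'total turn',round(cw,2), 'tot shift',(M.T@(np.array([x,y,z])-p)*1000).round(1),'F',s['ft_force'].round(1),'t',s['t'].round(2),'open',s['opening'].round(4),'j6',s['joint_positions'][5].round(3))
                                                                                                                                                                                                                                                                ^^^^^^^^^^^^
AttributeError: 'float' object has no attribute 'round'
```

```bash
sed -i "s/s\['t'\].round(2)/s['t']/; s/s\['opening'\].round(4)/s['opening']/" plan.py
python3 -c "
from plan import *
plan(.581,.0605,.37,2.0,24)"
```

```text
from [0.1822 0.5449 0.1993] ang 71.51 tilt 0.08 rows 24 shift [  0.61  -7.1  -27.81] turn y 2.896 total turn 69.51 tot shift [-333.1 -170.4 -531.8] F [-0.3  0.1 -0.4] t 0.15 open 0.09202241796387088 j6 -0.21
```

>>> {"fn": "move_arm", "kwargs": {
  "series": [
    [[91,0.6,-7,-28,0,2.9,0],[91,0.6,-7,-28,0,2.9,0],[91,0.6,-7,-28,0,2.9,0],[91,0.6,-7,-28,0,2.9,0],[91,0.6,-7,-28,0,2.9,0],[91,0.6,-7,-28,0,2.9,0],[91,0.6,-7,-28,0,2.9,0],[91,0.6,-7,-28,0,2.9,0]]
  ]
}}

```text
t: 0.82
position: [0.3809, 0.4419, 0.2559]
eef_rot: [0.646, 0.288, -0.289, -0.646]
ft_force: [0.6, -0.2, -0.2]
opening: 0.091
```

>>> {"fn": "move_arm", "kwargs": {
  "series": [
    [[91,0.6,-7,-28,0,2.9,0],[91,0.6,-7,-28,0,2.9,0],[91,0.6,-7,-28,0,2.9,0],[91,0.6,-7,-28,0,2.9,0],[91,0.6,-7,-28,0,2.9,0],[91,0.6,-7,-28,0,2.9,0],[91,0.6,-7,-28,0,2.9,0],[91,0.6,-7,-28,0,2.9,0]]
  ]
}}

```text
t: 1.48
position: [0.5217, 0.2696, 0.3118]
eef_rot: [-0.69, -0.153, 0.153, 0.69]
ft_force: [0.9, 0.4, 0.5]
opening: 0.091
```

>>> {"fn": "move_arm", "kwargs": {
  "series": [
    [[91,0.6,-7,-28,0,2.9,0],[91,0.6,-7,-28,0,2.9,0],[91,0.6,-7,-28,0,2.9,0],[91,0.6,-7,-28,0,2.9,0],[91,0.6,-7,-28,0,2.9,0],[91,0.6,-7,-28,0,2.9,0],[91,0.6,-7,-28,0,2.9,0],[91,0,0,0,0,0,0]]
  ]
}}

```text
t: 2.15
position: [0.5814, 0.0804, 0.3619]
eef_rot: [0.707, 0.028, -0.027, -0.706]
ft_force: [0.1, -0.7, 0.2]
opening: 0.0907
```

```bash
python3 -c "
from plan import *
plan(.581,.0605,.37,2.0,2)"
```

```text
from [0.5814 0.0804 0.3619] ang 4.41 tilt 0.16 rows 2 shift [-0.84 -4.01 -9.91] turn y 1.203 total turn 2.41 tot shift [ -1.9  -8.  -19.8] F [ 0.1 -0.7  0.2] t 2.15 open 0.090688639496789 j6 -0.144
```

```bash
python3 -c "
from plan import *
print(read_state()['joint_positions'])"
```

```text
[-0.0671485   0.13812103  1.30535394 -0.00209667  1.69634951 -0.14430596]
```

>>> {"fn": "move_arm", "kwargs": {
  "series": [
    [[60,-0.9,0,-10,0,1.2,0],[60,-0.9,10,-10,0,1.2,0],[60,0,20,0,0,0,0],[60,0,20,0,0,0,0],[60,0,10,0,0,0,0],[60,0,0,0,0,0,0]]
  ]
}}

```text
t: 2.65
position: [0.5779, 0.0653, 0.2969]
eef_rot: [-0.707, -0.013, 0.017, 0.707]
ft_force: [-0.4, 0.2, 0.1]
opening: 0.0605
```

```bash
python3 -c "
from plan import *
print(read_state()['joint_positions'])
plan(.581,.0605,.284,2.0,1)
c=cam('top');save(c,'pics/t1.png')
a=cv2.imread('pics/t1.png')[165:295,185:325];cv2.imwrite('pics/t1z.png',cv2.resize(a,None,fx=4.5,fy=4.5))
c=cam('scene');save(c,'pics/s1.png')
a=cv2.imread('pics/s1.png')[75:225,180:330];cv2.imwrite('pics/s1z.png',cv2.resize(a,None,fx=4,fy=4))
"
```

```text
[-9.50799482e-02  1.35748115e-01  1.43289406e+00  2.95315218e-06
  1.57984178e+00 -1.37475735e-01]
from [0.5779 0.0653 0.2969] ang 2.43 tilt 0.39 rows 1 shift [ 2.99 12.86 -4.97] turn y 0.429 total turn 0.43 tot shift [ 3.  12.9 -5. ] F [-0.4  0.2  0.1] t 2.65 open 0.060504867558207984 j6 -0.137
```

View pics/t1z.png

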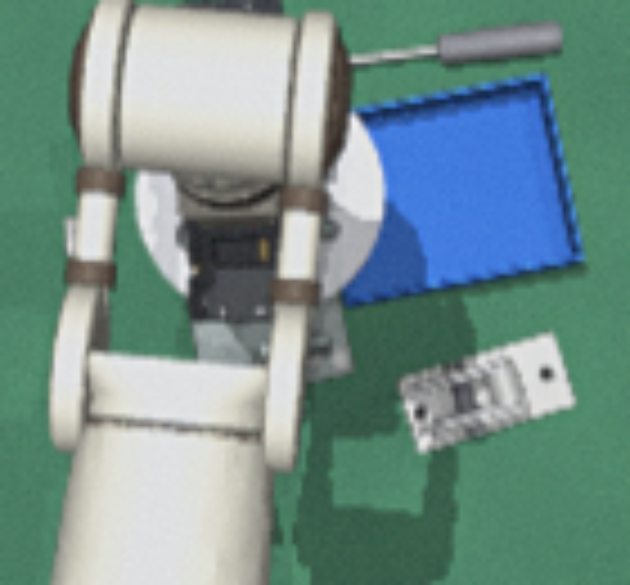

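View pics/s1z.png

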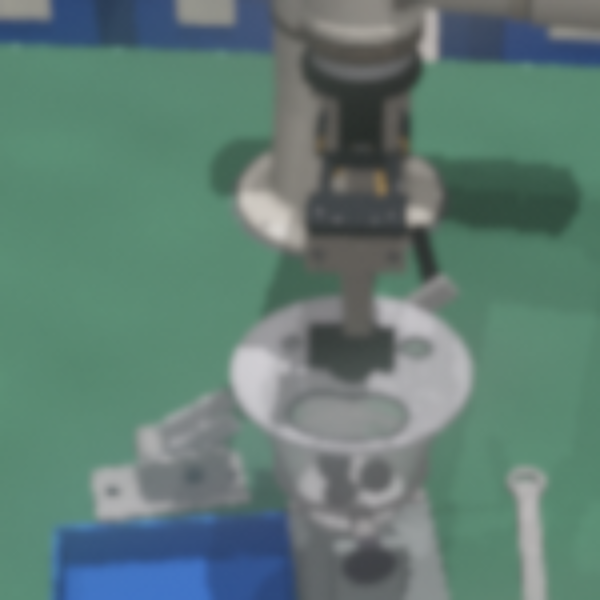

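>>> {"fn": "move_arm", "kwargs": {
  "series": [
    [[60,2,4,-4,0,0.4,0],[60,0,4,0,0,0,0],[60,0,0,0,0,0,0],[60,0,0,0,0,0,0]]
  ],
  "grip_force": 15
}}

```text
t: 3.08
position: [0.5822, 0.0609, 0.2932]
eef_rot: [-0.707, -0.012, 0.012, 0.707]
ft_force: [0.2, 0.8, -0.1]
opening: 0.06
```

```bash
python3 -c "
from plan import *
plan(.581,.0605,.284,2.0,1)
"
```

```text
from [0.5822 0.0609 0.2932] ang 2.0 tilt 0.01 rows 1 shift [-1.21  9.17 -0.33] turn y 0.0 total turn 0.0 tot shift [-1.2  9.2 -0.3] F [ 0.2  0.8 -0.1] t 3.0833 open 0.059975169866880805 j6 -0.137
```

>>> {"fn": "move_arm", "kwargs": {
  "series": [
    [[60,-1,5,0,0,0,0],[60,0,4,0,0,0,0],[40,0,0,0,0,0,0],[20,0,0,0,0,0,0],[8,0,0,0,0,0,0],[8,0,0,0,0,0,0],[8,0,0,0,0,0,0],[8,0,0,0,0,0,0]]
  ],
  "grip_force": 15
}}

```text
t: 3.75
position: [0.5812, 0.0609, 0.2842]
eef_rot: [0.707, 0.013, -0.012, -0.707]
ft_force: [0.1, 0.4, -0.1]
opening: 0.0221
```

>>> {"fn": "move_arm", "kwargs": {
  "series": [
    [[5,0,0,0,0,0,0],[5,0,0,0,0,0,0],[5,0,0,0,0,0,0],[5,0,0,0,0,0,0]]
  ],
  "grip_force": 20
}}

```text
t: 4.08
position: [0.5811, 0.0609, 0.2841]
eef_rot: [0.707, 0.012, -0.012, -0.707]
ft_force: [-1.3, -0.1, 0.6]
opening: 0.0051
```

```bash
python3 -c "
from plan import *
plan(.581,.0605,.284,2.0,1)
c=cam('scene');save(c,'pics/s2.png')
print(proj(c,[[.581,.0605,.28],[.581,.0605,.255],[.581,.0605,.267],[.581,.0915,.292],[.581,.0295,.292]]))
a=cv2.imread('pics/s2.png')[95:215,210:330];cv2.imwrite('pics/s2z.png',cv2.resize(a,None,fx=5,fy=5))
"
```

```text
from [0.5811 0.0609 0.2841] ang 2.0 tilt 0.01 rows 1 shift [-0.13  0.05 -0.37] turn y 0.004 total turn 0.0 tot shift [-0.1  0.1 -0.4] F [-1.3 -0.1  0.6] t 4.0833 open 0.0050526306938535395 j6 -0.137
[[267.67335252 159.51048188]
 [267.62155449 166.39738076]
 [267.64636075 163.11590808]
 [278.92672246 156.75683782]
 [256.52063877 155.5205902 ]]
```

View pics/s2z.png

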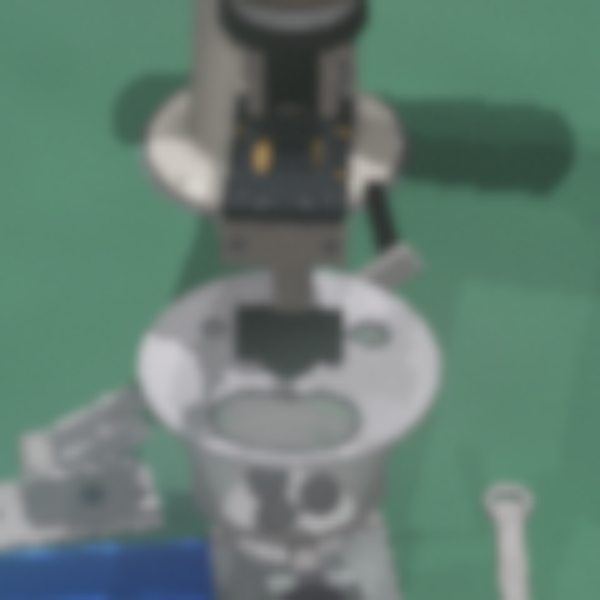

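```bash
python3 -c "
from plan import *
c=cam('scene')
for u in (262,268,274):
  for v in range(138,176,2): print(u,v,world(c,[[u,v]])[0].round(3),c['img'][v,u])
P=np.load('P.npy')
g=cv2.imread('pics/top0.png').max(2)
print('top bar'); 
for v in range(200,216): print(v,[P[v,u].round(3).tolist() for u in (236,243,249)],g[v,243])
"
```

```text
262 138 [0.676 0.054 0.423] [56 59 58]
262 140 [0.674 0.054 0.415] [86 84 80]
262 142 [0.668 0.053 0.405] [96 92 88]
262 144 [0.667 0.053 0.398] [97 94 89]
262 146 [0.667 0.053 0.392] [96 94 89]
262 148 [0.172 0.005 0.002] [ 95 103  97]
262 150 [0.509 0.038 0.256] [123 125 126]
262 152 [0.519 0.039 0.256] [130 128 131]
262 154 [0.527 0.04  0.256] [122 122 124]
262 156 [0.582 0.045 0.292] [75 78 78]
262 158 [0.59  0.046 0.291] [54 60 58]
262 160 [0.592 0.046 0.286] [56 63 60]
262 162 [0.589 0.045 0.277] [59 66 63]
262 164 [0.586 0.045 0.267] [64 70 68]
262 166 [0.59  0.045 0.263] [72 78 77]
262 168 [0.589 0.045 0.255] [106 109 110]
262 170 [0.596 0.046 0.253] [163 164 166]
262 172 [0.608 0.047 0.256] [154 155 158]
262 174 [0.532 0.04  0.182] [130 133 134]
268 138 [0.676 0.068 0.424] [55 57 56]
268 140 [0.672 0.068 0.415] [87 85 81]
268 142 [0.665 0.068 0.403] [98 95 90]
268 144 [0.666 0.068 0.399] [97 94 89]
268 146 [1.485 0.132 1.019] [97 94 89]
268 148 [0.605 0.063 0.339] [96 93 89]
268 150 [0.601 0.063 0.329] [94 92 88]
268 152 [0.597 0.063 0.319] [94 93 88]
268 154 [0.597 0.063 0.
[... 1703 characters left out ...]
 0.039, 0.294]] 62
207 [[0.579, 0.078, 0.286], [0.578, 0.057, 0.293], [0.579, 0.039, 0.288]] 60
208 [[0.576, 0.077, 0.292], [0.575, 0.057, 0.293], [0.576, 0.039, 0.29]] 43
209 [[0.573, 0.077, 0.292], [0.574, 0.057, 0.282], [0.574, 0.04, 0.276]] 27
210 [[0.573, 0.079, 0.264], [0.573, 0.058, 0.263], [0.574, 0.04, 0.256]] 39
211 [[0.572, 0.08, 0.249], [0.571, 0.058, 0.26], [0.571, 0.04, 0.259]] 45
212 [[0.569, 0.08, 0.252], [0.568, 0.058, 0.258], [0.568, 0.04, 0.256]] 67
213 [[0.565, 0.08, 0.256], [0.565, 0.058, 0.257], [0.565, 0.04, 0.254]] 164
214 [[0.561, 0.079, 0.263], [0.563, 0.059, 0.251], [0.562, 0.04, 0.258]] 236
215 [[0.56, 0.08, 0.248], [0.559, 0.059, 0.252], [0.559, 0.04, 0.252]] 232
```

>>> {"fn": "move_arm", "kwargs": {
  "series": [
    [[60,0,0,0,0,0,0],[60,0,0,0,0,0,0],[60,0,0,0,0,0,0],[60,0,0,0,0,0,0],[60,0,0,0,0,0,0],[60,0,0,0,0,0,0]]
  ]
}}

```text
t: 4.68
position: [0.5811, 0.0609, 0.284]
eef_rot: [0.707, 0.012, -0.012, -0.707]
ft_force: [0.0, -0.0, 0.4]
opening: 0.0429
```

```bash
python3 -c "
from plan import *
plan(.581,.0605,.284,2.0,1)
c=cam('scene');save(c,'pics/s3.png')
a=cv2.imread('pics/s3.png')[125:185,230:310];cv2.imwrite('pics/s3z.png',cv2.resize(a,None,fx=9,fy=9))
for u in (266,268,270):
  for v in range(144,176,1): print(u,v,world(c,[[u,v]])[0].round(3),c['img'][v,u])
"
```

```text
from [0.5811 0.0609 0.284 ] ang 2.0 tilt 0.0 rows 1 shift [-0.1  -0.   -0.38] turn y 0.004 total turn 0.0 tot shift [-0.1 -0.  -0.4] F [ 0.  -0.   0.4] t 4.6833 open 0.04294258769898591 j6 -0.137
266 144 [0.668 0.063 0.4  ] [97 94 89]
266 145 [0.667 0.063 0.396] [97 94 90]
266 146 [0.669 0.063 0.394] [97 94 90]
266 147 [0.666 0.063 0.388] [97 95 90]
266 148 [0.619 0.059 0.349] [96 93 89]
266 149 [0.619 0.059 0.346] [95 93 88]
266 150 [0.618 0.059 0.342] [96 93 89]
266 151 [0.622 0.059 0.342] [96 94 89]
266 152 [0.62  0.059 0.337] [96 94 89]
266 153 [0.616 0.059 0.331] [95 94 89]
266 154 [0.616 0.059 0.327] [96 95 90]
266 155 [0.617 0.059 0.325] [96 95 90]
266 156 [0.616 0.059 0.321] [96 95 91]
266 157 [0.616 0.059 0.317] [96 95 91]
266 158 [0.613 0.059 0.311] [96 96 91]
266 159 [0.618 0.059 0.312] [96 95 91]
266 160 [0.616 0.059 0.307] [92 92 88]
266 161 [0.588 0.056 0.28 ] [80 83 80]
266 162 [0.589 0.057 0.277] [68 73 70]
266 163 [0.589 0.057 0.274] [64 70 67]
266 164 [0.591 0.057 0.272] [65 72 69]
266 165 [0.586 0.056 0.264] [66 73 70]
266 166 [0.588 0.056 0.262] [68 76 73]
266 167
[... 2193 characters left out ...]
9 0.315] [92 92 88]
270 159 [0.614 0.069 0.309] [93 93 89]
270 160 [0.615 0.069 0.306] [87 89 85]
270 161 [0.612 0.069 0.301] [77 81 77]
270 162 [0.588 0.068 0.277] [69 74 72]
270 163 [0.589 0.068 0.275] [66 73 71]
270 164 [0.589 0.068 0.271] [67 74 71]
270 165 [0.589 0.068 0.268] [67 75 72]
270 166 [0.592 0.068 0.266] [70 78 75]
270 167 [0.588 0.068 0.26 ] [72 79 77]
270 168 [0.595 0.068 0.262] [77 84 81]
270 169 [0.596 0.068 0.259] [90 96 94]
270 170 [0.595 0.068 0.254] [110 113 114]
270 171 [0.601 0.069 0.256] [127 129 130]
270 172 [0.603 0.069 0.254] [128 130 131]
270 173 [0.61  0.069 0.256] [118 121 122]
270 174 [0.606 0.069 0.249] [119 123 123]
270 175 [0.53  0.064 0.178] [131 136 135]
```

View pics/s3z.png

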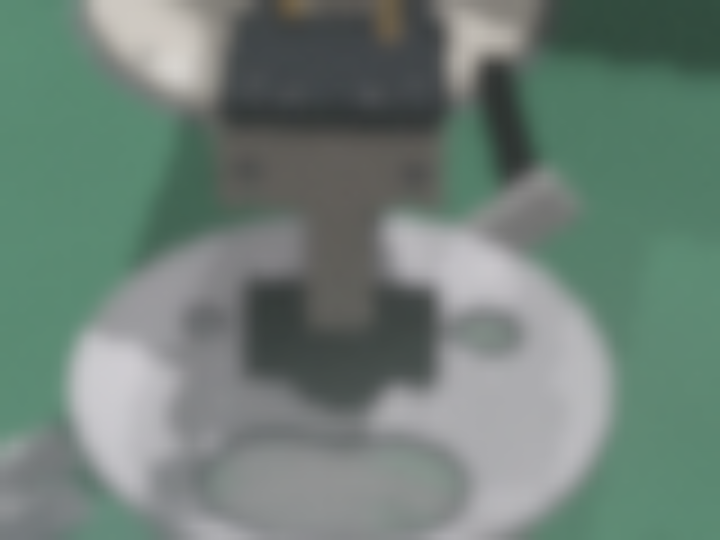

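The fingertips show at z ≈ 0.302 in the camera. The reported TCP (0.284) would put them at 0.267, so the fingers closed above the bar. The tool sits about 35 mm higher than reported, while x and y agree. I'll lower it in small steps and check.

>>> {"fn": "move_arm", "kwargs": {
  "series": [
    [[60,0,5,0,0,0,0],[60,0,5,0,0,0,0],[60,0,5,0,0,0,0],[60,0,5,0,0,0,0],[60,0,0,0,0,0,0]]
  ]
}}

```text
t: 5.15
position: [0.5803, 0.061, 0.2622]
eef_rot: [-0.707, -0.011, 0.013, 0.707]
ft_force: [-0.5, -1.1, 0.2]
opening: 0.0601
```

```bash
python3 -c "
from plan import *
plan(.581,.0605,.252,2.0,1)
c=cam('scene');save(c,'pics/s4.png')
a=cv2.imread('pics/s4.png')[125:185,230:310];cv2.imwrite('pics/s4z.png',cv2.resize(a,None,fx=9,fy=9))
for u in (266,268,270):
  for v in range(158,176,1): print(u,v,world(c,[[u,v]])[0].round(3),c['img'][v,u])
"
```

```text
from [0.5803 0.061  0.2622] ang 2.0 tilt 0.16 rows 1 shift [ 0.74 10.15 -0.48] turn y 0.002 total turn 0.0 tot shift [ 0.7 10.1 -0.5] F [-0.5 -1.1  0.2] t 5.15 open 0.06008156111566329 j6 -0.137
266 158 [0.628 0.06  0.323] [97 96 92]
266 159 [0.625 0.06  0.318] [97 96 92]
266 160 [0.626 0.06  0.314] [98 98 94]
266 161 [0.624 0.059 0.309] [98 98 94]
266 162 [0.625 0.06  0.307] [99 99 95]
266 163 [0.622 0.059 0.301] [99 99 95]
266 164 [0.622 0.059 0.297] [ 99 100  96]
266 165 [0.622 0.059 0.294] [100 101  97]
266 166 [0.625 0.06  0.293] [100 102  98]
266 167 [0.622 0.059 0.287] [100 102  98]
266 168 [0.625 0.06  0.286] [ 99 101  97]
266 169 [0.618 0.059 0.276] [96 99 97]
266 170 [0.601 0.058 0.259] [104 108 107]
266 171 [0.602 0.058 0.256] [119 121 122]
266 172 [0.608 0.058 0.258] [121 124 125]
266 173 [0.613 0.059 0.258] [115 117 118]
266 174 [0.612 0.059 0.253] [117 121 121]
266 175 [0.526 0.051 0.174] [132 134 134]
268 158 [0.624 0.065 0.321] [98 97 92]
268 159 [0.625 0.065 0.318] [98 98 93]
268 160 [0.63  0.065 0.319] [98 98 93]
268 161 [0.627 0.065 0.313] [98 98 94]
268 162 [0.624
[... 590 characters left out ...]
.323] [92 92 89]
270 159 [0.622 0.07  0.316] [94 93 89]
270 160 [0.626 0.07  0.316] [94 94 90]
270 161 [0.626 0.07  0.312] [94 95 91]
270 162 [0.625 0.07  0.308] [94 96 91]
270 163 [0.623 0.07  0.303] [94 95 91]
270 164 [0.624 0.07  0.3  ] [94 96 92]
270 165 [0.624 0.07  0.297] [93 96 92]
270 166 [0.624 0.07  0.293] [92 95 91]
270 167 [0.62  0.07  0.286] [93 96 93]
270 168 [0.624 0.07  0.287] [94 98 95]
270 169 [0.622 0.07  0.281] [ 99 103 100]
270 170 [0.596 0.068 0.255] [110 113 113]
270 171 [0.6   0.069 0.255] [121 123 124]
270 172 [0.603 0.069 0.254] [122 125 126]
270 173 [0.611 0.07  0.257] [115 118 118]
270 174 [0.608 0.069 0.25 ] [118 123 122]
270 175 [0.531 0.064 0.179] [132 135 135]
```

View pics/s4z.png

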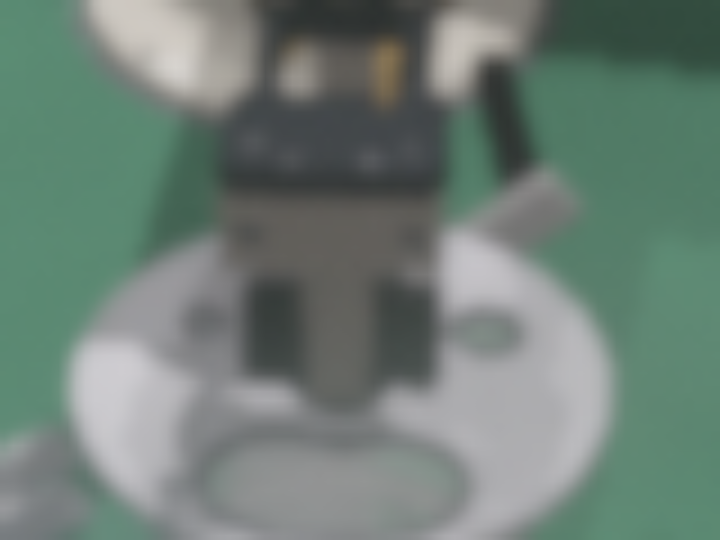

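>>> {"fn": "move_arm", "kwargs": {
  "series": [
    [[60,0,4,0,0,0,0],[60,0,4,0,0,0,0],[30,0,0,0,0,0,0],[8,0,0,0,0,0,0],[8,0,0,0,0,0,0],[8,0,0,0,0,0,0],[8,0,0,0,0,0,0],[8,0,0,0,0,0,0]]
  ],
  "grip_force": 20
}}

```text
t: 5.87
position: [0.5812, 0.0609, 0.2562]
eef_rot: [0.707, 0.013, -0.012, -0.707]
ft_force: [-0.1, 0.0, -1.1]
opening: 0.022
```

>>> {"fn": "move_arm", "kwargs": {
  "series": [
    [[8,0,0,0,0,0,0],[8,0,0,0,0,0,0],[8,0,0,0,0,0,0],[8,0,0,0,0,0,0]]
  ],
  "grip_force": 20
}}

```text
t: 6.2
position: [0.5825, 0.0609, 0.2562]
eef_rot: [-0.707, -0.014, 0.011, 0.707]
ft_force: [5.0, 0.0, -2.1]
opening: 0.0139
```

>>> {"fn": "move_arm", "kwargs": {
  "series": [
    [[8,1.5,0,0,0,0,0],[8,0,0,0,0,5,0],[8,0,0,0,0,5,0],[8,0,0,0,0,5,0],[8,0,0,0,0,5,0],[8,0,0,0,0,5,0]]
  ],
  "grip_force": 25
}}

```text
t: 6.7
position: [0.5827, 0.0609, 0.2561]
eef_rot: [0.693, -0.142, 0.142, -0.693]
ft_force: [1.1, 0.6, -0.8]
opening: 0.014
```

```bash
python3 -c "
from plan import *
plan(.583,.0605,.256,-78.6,10)
"
```

```text
from [0.5827 0.0609 0.2561] ang -23.23 tilt 0.02 rows 10 shift [ 0.05  0.01 -0.  ] turn y 5.537 total turn 55.37 tot shift [ 0.4  0.1 -0.2] F [ 1.1  0.6 -0.8] t 6.7 open 0.014002697371631536 j6 0.304
```

>>> {"fn": "move_arm", "kwargs": {
  "series": [
    [[8,0,0,0,0,6,0],[8,0,0,0,0,6,0],[8,0,0,0,0,6,0],[8,0,0,0,0,6,0],[8,0,0,0,0,6,0],[8,0,0,0,0,6,0],[8,0,0,0,0,6,0],[8,0,0,0,0,6,0]]
  ]
}}

```text
t: 7.37
position: [0.583, 0.0605, 0.2561]
eef_rot: [0.575, -0.412, 0.413, -0.575]
ft_force: [1.3, -1.8, -0.5]
opening: 0.0135
```

>>> {"fn": "move_arm", "kwargs": {
  "series": [
    [[8,0,0,0,0,5,0],[8,0,0,0,0,2.5,0],[8,0,0,0,0,0,0],[8,0,0,0,0,0,0]]
  ]
}}

```text
t: 7.7
position: [0.583, 0.0604, 0.2561]
eef_rot: [0.548, -0.447, 0.448, -0.548]
ft_force: [3.0, -2.1, -0.4]
opening: 0.0137
```

```bash
python3 -c "
from plan import *
plan(.583,.0605,.256,-78.6,10)
c=cam('scene');save(c,'pics/s5.png')
a=cv2.imread('pics/s5.png')[105:225,190:330];cv2.imwrite('pics/s5z.png',cv2.resize(a,None,fx=5,fy=5))
"
```

```text
from [0.583  0.0604 0.2561] ang -78.44 tilt 0.08 rows 10 shift [-0.01  0.01 -0.  ] turn y 0.016 total turn 0.16 tot shift [-0.1  0.1 -0. ] F [ 3.  -2.1 -0.4] t 7.7 open 0.013658312073057524 j6 1.267
```

View pics/s5z.png

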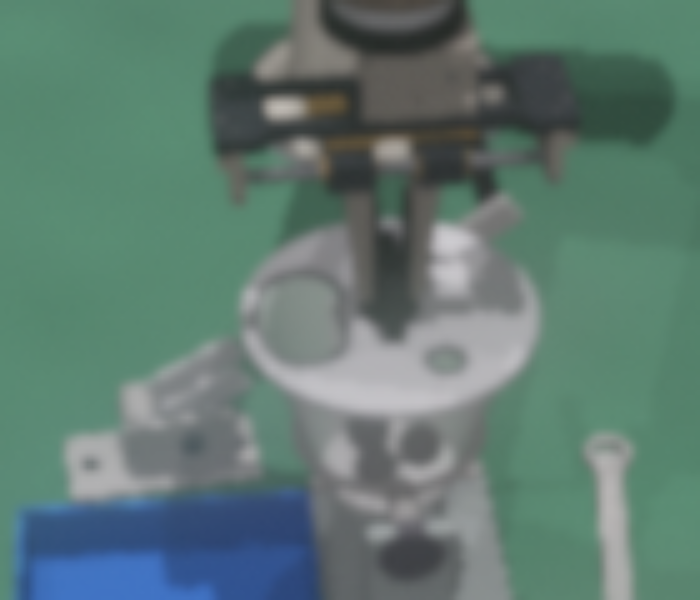

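>>> {"fn": "move_arm", "kwargs": {
  "series": [
    [[60,0,0,0,0,0,0],[60,0,0,0,0,0,0],[60,0,0,0,0,0,0],[60,0,0,0,0,0,0],[60,0,-15,0,0,0,0],[60,0,-20,0,0,0,0],[60,0,-20,0,0,0,0],[60,0,-5,0,0,0,0]]
  ]
}}

```text
t: 8.42
position: [0.5838, 0.061, 0.3197]
eef_rot: [-0.547, 0.446, -0.449, 0.549]
ft_force: [0.7, 0.9, 1.6]
opening: 0.0598
```

```bash
python3 -c "
from plan import *
plan(.41,.1055,.306,-78.7,8)
"
```

```text
from [0.5838 0.061  0.3197] ang -78.47 tilt 0.31 rows 8 shift [ -9.76   1.6  -20.2 ] turn y 0.028 total turn 0.23 tot shift [ -78.3   12.8 -161.4] F [0.7 0.9 1.6] t 8.4167 open 0.059784661725225195 j6 1.268
```

>>> {"fn": "move_arm", "kwargs": {
  "series": [
    [[60,-9.8,0,-20.2,0,0,0],[60,-9.8,0,-20.2,0,0,0],[60,-9.8,0,-20.2,0,0,0],[60,-9.8,0,-20.2,0,0,0],[60,-9.8,0,-20.2,0,0,0],[60,-9.8,0,-20.2,0,0,0],[60,-9.8,0,-20.2,0,0,0],[60,-9.8,10,-20.2,0,0.2,0]]
  ]
}}

```text
t: 9.08
position: [0.4082, 0.1058, 0.3069]
eef_rot: [-0.546, 0.448, -0.449, 0.547]
ft_force: [0.3, 0.2, 0.5]
opening: 0.0602
```

```bash
cp m.py m2.py; python3 m2.py; python3 -c "
from plan import *
plan(.41,.1055,.225,-78.7,1)
c=cam('top');save(c,'pics/t6.png')
a=cv2.imread('pics/t6.png')[165:295,185:325];cv2.imwrite('pics/t6z.png',cv2.resize(a,None,fx=4.5,fy=4.5))
c=cam('scene');save(c,'pics/s6.png')
a=cv2.imread('pics/s6.png')[65:215,180:330];cv2.imwrite('pics/s6z.png',cv2.resize(a,None,fx=4,fy=4))
"
```

```text
[ 215  181   55   55 1664] [238.765625 209.28125 ]
cap (0.5804939270019531, 0.06065808981657028) 0.0838591456413269 ((580.8956298828125, 60.8472900390625), (163.80245971679688, 164.46063232421875), 105.22396087646484) z 0.2539688480941666
hole 71 [0.59037396 0.01176284] 0.04999121706600687 -79.07055889998334
hole 56 [0.58223718 0.05987571] 0.001656417268964825 -35.91305614935842
hole 27 [0.619735   0.09485238] 0.0516221184667503 41.20316203200117
hole 17 [0.53123717 0.07718414] 0.052276715666908204 161.78960769661435
hole 6 [0.63885942 0.0233381 ] 0.06904158140368562 -32.90748018423567
hole 4 [0.50433677 0.04341895] 0.07851755033648325 -167.17538206523068
hole 4 [0.55315188 0.09186511] 0.041615156250210984 131.81089725811535
hole 4 [0.58405496 0.14077599] 0.07999111649955166 87.73645442882132
hole 4 [0.61166908 0.12267184] 0.06905997263258054 63.537962963675916
hole 4 [0.6178333  0.11965808] 0.06944854517378667 57.86803739946755
npin 0
from [0.4039 0.107  0.3035] ang -78.61 tilt 0.27 rows 1 shift [ 2.83 78.52  6.03] turn y 0.089 total turn 0.09 tot shift [ 2.8 78.5  6. ] F [ 0.8  2.1
[... 253 characters left out ...]
line 13, in planez
    uv=np.atleast_2d(np.array(uv,float)); n=cv2.undistortPoints(uv[:,None,:],c['K'],c['D'])[:,0]
                                            ~~~~~~~~~~~~~~~~~~~^^^^^^^^^^^^^^^^^^^^^^^^^^^^
cv2.error: OpenCV(4.12.0) /io/opencv/modules/calib3d/src/undistort.dispatch.cpp:347: error: (-215:Assertion failed) CV_IS_MAT(_src) && CV_IS_MAT(_dst) && (_src->rows == 1 || _src->cols == 1) && (_dst->rows == 1 || _dst->cols == 1) && _src->cols + _src->rows - 1 == _dst->rows + _dst->cols - 1 && (CV_MAT_TYPE(_src->type) == CV_32FC2 || CV_MAT_TYPE(_src->type) == CV_64FC2) && (CV_MAT_TYPE(_dst->type) == CV_32FC2 || CV_MAT_TYPE(_dst->type) == CV_64FC2) in function 'cvUndistortPointsInternal'
```

View pics/t6z.png

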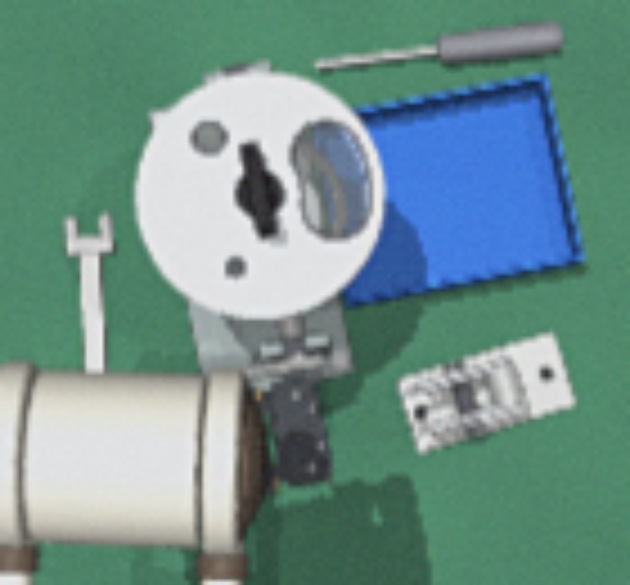

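View pics/s6z.png

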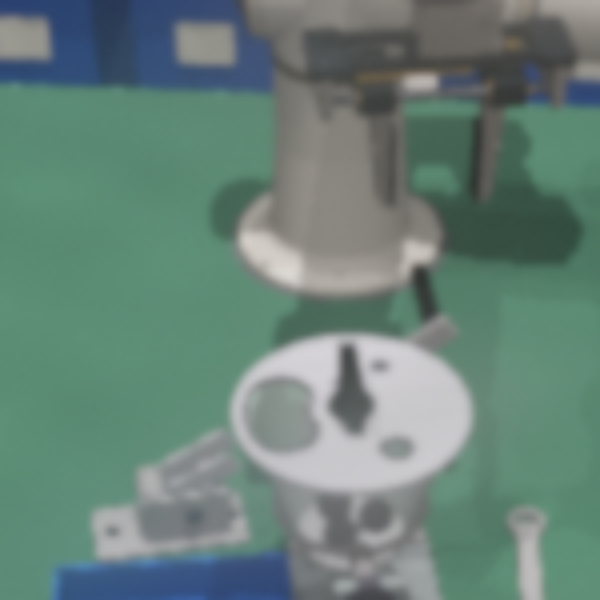

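>>> {"fn": "move_arm", "kwargs": {
  "series": [
    [[60,2,15,5,0,0,0],[60,0,20,2,0,0,0],[60,0,20,0,0,0,0],[60,0,15,0,0,0,0],[60,0,5,0,0,0,0],[60,0,0,0,0,0,0],[60,0,0,0,0,0,0]]
  ]
}}

```text
t: 9.82
position: [0.4165, 0.1048, 0.2316]
eef_rot: [-0.547, 0.448, -0.449, 0.547]
ft_force: [-0.2, 0.4, 0.2]
opening: 0.0601
```

```bash
python3 -c "
from plan import *
plan(.411,.1055,.19,-78.7,1)
c=cam('scene');save(c,'pics/s7.png')
a=cv2.imread('pics/s7.png')[75:175,230:330];cv2.imwrite('pics/s7z.png',cv2.resize(a,None,fx=6,fy=6))
print(proj(c,[[.4495,.113,.2266],[.3706,.0975,.2266]]))
"
```

```text
from [0.4165 0.1048 0.2316] ang -78.71 tilt 0.03 rows 1 shift [-1.79 41.6  -5.31] turn y -0.005 total turn -0.01 tot shift [-1.8 41.6 -5.3] F [-0.2  0.4  0.2] t 9.8167 open 0.06013904079876975 j6 1.337
[[288.08859844 147.04682118]
 [284.4226459  131.93864235]]
```

View pics/s7z.png

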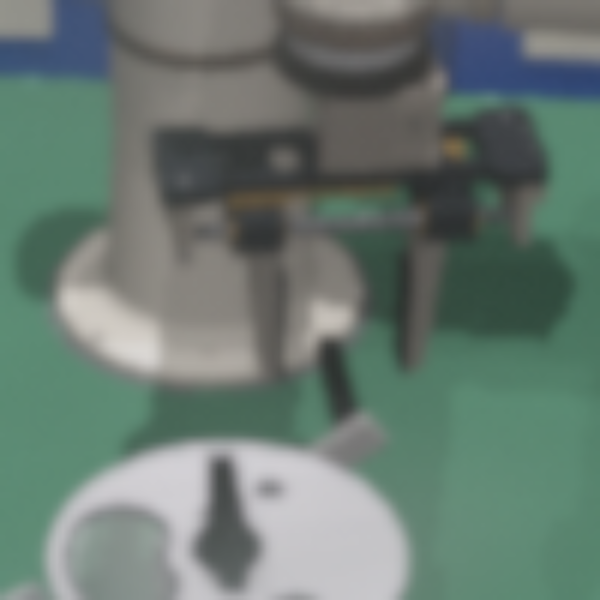

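>>> {"fn": "move_arm", "kwargs": {
  "series": [
    [[60,-1.8,10,-5,0,0,0],[60,0,12,0,0,0,0],[60,0,12,0,0,0,0],[60,0,8,0,0,0,0],[60,0,0,0,0,0,0],[30,0,0,0,0,0,0],[10,0,0,0,0,0,0],[10,0,0,0,0,0,0]]
  ],
  "grip_force": 15
}}

```text
t: 10.53
position: [0.4113, 0.1057, 0.1901]
eef_rot: [-0.546, 0.448, -0.449, 0.547]
ft_force: [0.1, 0.2, -0.1]
opening: 0.0421
```

>>> {"fn": "move_arm", "kwargs": {
  "series": [
    [[10,0,0,0,0,0,0],[10,0,0,0,0,0,0],[10,0,0,0,0,0,0],[10,0,0,0,0,0,0],[10,0,0,0,0,0,0]]
  ]
}}

```text
t: 10.95
position: [0.4109, 0.105, 0.1892]
eef_rot: [0.547, -0.448, 0.449, -0.546]
ft_force: [-0.2, -3.1, 0.5]
opening: 0.0151
```

```bash
python3 -c "
from plan import *
plan(.411,.1055,.19,-78.7,1)
c=cam('scene');save(c,'pics/s8.png')
a=cv2.imread('pics/s8.png')[75:175,230:330];cv2.imwrite('pics/s8z.png',cv2.resize(a,None,fx=6,fy=6))
"
```

```text
from [0.4109 0.105  0.1892] ang -78.69 tilt 0.11 rows 1 shift [-0.51 -0.82  0.24] turn y 0.009 total turn 0.01 tot shift [-0.5 -0.8  0.2] F [-0.2 -3.1  0.5] t 10.95 open 0.01508819122422915 j6 1.339
```

View pics/s8z.png

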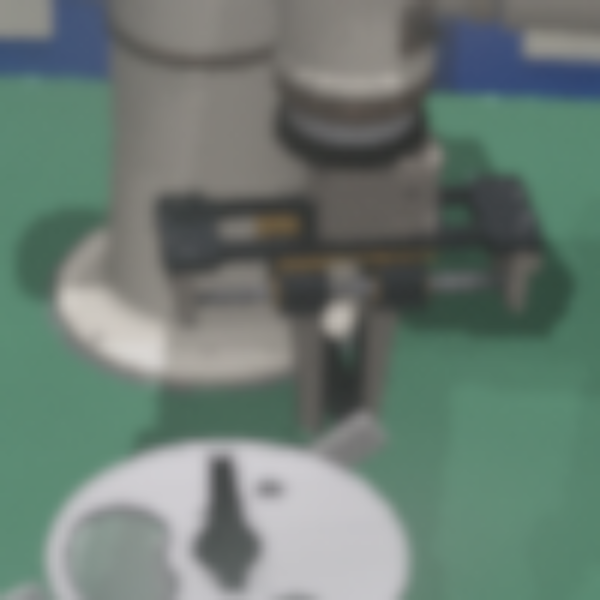

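```bash
python3 -c "
import numpy as np
d=np.arange(0,101,4); f=np.radians(38+d); x=-100*np.cos(f); z=100*np.sin(f)
for i in range(len(d)-1): print(d[i+1],round(x[i+1]-x[i],2),round(-(z[i+1]-z[i]),2),'cum',round(x[i+1]-x[0],1),round(z[i+1]-z[0],1))
"
```

```text
4 4.49 -5.35 cum 4.5 5.3
8 4.85 -5.02 cum 9.3 10.4
12 5.19 -4.67 cum 14.5 15.0
16 5.5 -4.3 cum 20.0 19.3
20 5.79 -3.9 cum 25.8 23.2
24 6.04 -3.49 cum 31.9 26.7
28 6.27 -3.06 cum 38.1 29.8
32 6.47 -2.61 cum 44.6 32.4
36 6.64 -2.16 cum 51.2 34.6
40 6.77 -1.69 cum 58.0 36.2
44 6.87 -1.21 cum 64.9 37.5
48 6.94 -0.73 cum 71.8 38.2
52 6.98 -0.24 cum 78.8 38.4
56 6.98 0.24 cum 85.8 38.2
60 6.94 0.73 cum 92.7 37.5
64 6.87 1.21 cum 99.6 36.2
68 6.77 1.69 cum 106.4 34.6
72 6.64 2.16 cum 113.0 32.4
76 6.47 2.61 cum 119.5 29.8
80 6.27 3.06 cum 125.7 26.7
84 6.04 3.49 cum 131.8 23.2
88 5.79 3.9 cum 137.6 19.3
92 5.5 4.3 cum 143.1 15.0
96 5.19 4.67 cum 148.3 10.4
100 4.85 5.02 cum 153.1 5.3
```

>>> {"fn": "move_arm", "kwargs": {
  "series": [
    [[10,4.5,-5.4,0,0,0,0],[10,4.9,-5,0,0,0,0],[10,5.2,-4.7,0,0,0,0],[10,5.5,-4.3,0,0,0,0],[10,5.8,-3.9,0,0,0,0],[10,6,-3.5,0,0,0,0],[10,6.2,-3,0,0,0,0],[10,6.5,-2.6,0,0,0,0]]
  ],
  "grip_force": 20
}}

```text
t: 11.67
position: [0.4192, 0.0655, 0.2234]
eef_rot: [-0.545, 0.45, -0.446, 0.55]
ft_force: [-4.9, 12.0, 12.6]
opening: 0.0154
```

```bash
python3 -c "
from plan import *
plan(.411,.1055,.19,-78.7,1)
c=cam('scene');save(c,'pics/s9.png')
a=cv2.imread('pics/s9.png')[95:245,180:330];cv2.imwrite('pics/s9z.png',cv2.resize(a,None,fx=4,fy=4))
"
```

```text
from [0.4192 0.0655 0.2234] ang -78.62 tilt 0.5 rows 1 shift [-40.56  33.74  -0.16] turn y 0.084 total turn 0.08 tot shift [-40.6  33.7  -0.2] F [-4.9 12.  12.6] t 11.6667 open 0.015404388147269018 j6 1.232
```

View pics/s9z.png

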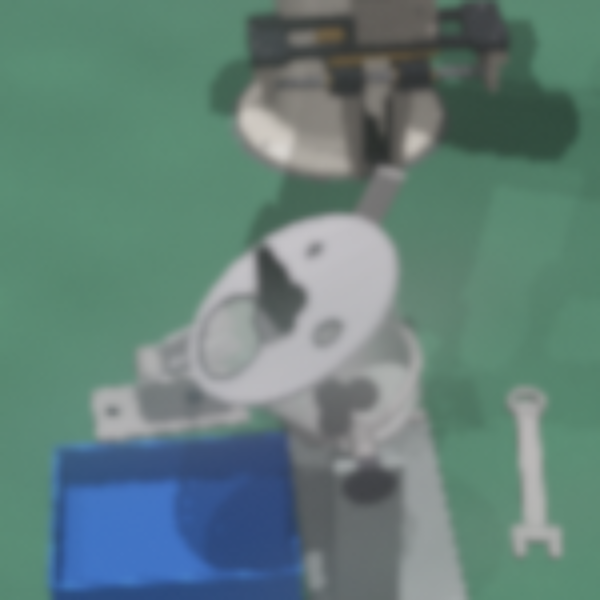

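>>> {"fn": "move_arm", "kwargs": {
  "series": [
    [[10,6.6,-3.5,0,0,0,0],[10,6.8,-1.9,0,0,0,0],[10,6.9,-1.2,0,0,0,0],[10,6.9,-0.7,0,0,0,0],[10,7,-0.2,0,0,0,0],[10,7,0.2,0,0,0,0],[10,6.9,0.7,0,0,0,0],[10,6.9,1.2,0,0,0,0]]
  ]
}}

```text
t: 12.38
position: [0.4306, 0.0095, 0.2282]
eef_rot: [-0.545, 0.449, -0.448, 0.548]
ft_force: [-0.9, 4.9, 4.2]
opening: 0.0151
```

```bash
python3 -c "
from plan import *
plan(.411,.1055,.19,-78.7,1)
c=cam('scene');save(c,'pics/s10.png')
a=cv2.imread('pics/s10.png')[95:245,180:330];cv2.imwrite('pics/s10z.png',cv2.resize(a,None,fx=4,fy=4))
"
```

```text
from [0.4306 0.0095 0.2282] ang -78.65 tilt 0.25 rows 1 shift [-97.82  38.56  -0.39] turn y 0.05 total turn 0.05 tot shift [-97.8  38.6  -0.4] F [-0.9  4.9  4.2] t 12.3833 open 0.015149583322967865 j6 1.109
```

View pics/s10z.png

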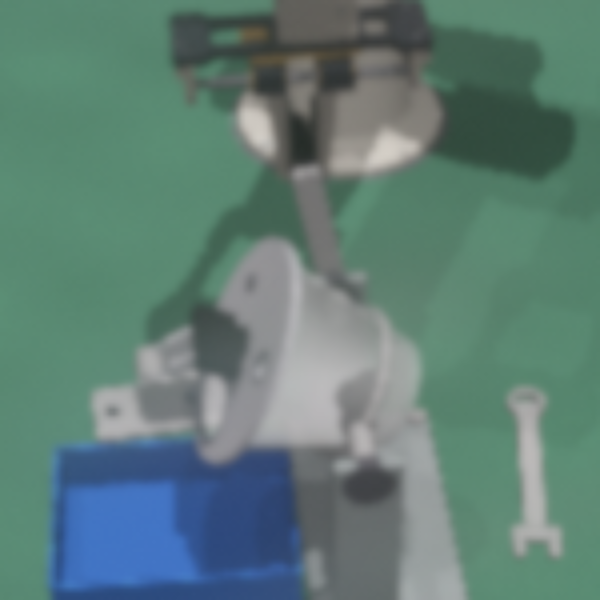

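>>> {"fn": "move_arm", "kwargs": {
  "series": [
    [[10,6.8,1.7,0,0,0,0],[10,6.6,2.2,0,0,0,0],[10,6.5,2.6,0,0,0,0],[10,6.3,3,0,0,0,0],[10,3.1,1.7,0,0,0,0],[10,3,1.8,0,0,0,0],[10,2.9,1.9,0,0,0,0],[10,2.9,2,0,0,0,0]]
  ]
}}

```text
t: 13.1
position: [0.4379, -0.0294, 0.2098]
eef_rot: [-0.547, 0.448, -0.448, 0.547]
ft_force: [2.2, 4.2, 2.8]
opening: 0.0153
```

>>> {"fn": "move_arm", "kwargs": {
  "series": [
    [[10,2.8,2.1,0,0,0,0],[10,2.7,2.2,0,0,0,0],[10,2.6,2.3,0,0,0,0],[10,2.6,2.4,0,0,0,0],[10,1.2,1.2,0,0,0,0],[10,0,0,0,0,0,0],[10,0,0,0,0,0,0],[10,0,0,0,0,0,0]]
  ]
}}

```text
t: 13.77
position: [0.44, -0.0414, 0.1993]
eef_rot: [0.547, -0.448, 0.449, -0.547]
ft_force: [4.2, 1.4, -2.3]
opening: 0.0154
```

```bash
python3 -c "
from plan import *
plan(.411,.1055,.19,-78.7,1)
c=cam('scene');save(c,'pics/s11.png')
a=cv2.imread('pics/s11.png')[125:275,180:330];cv2.imwrite('pics/s11z.png',cv2.resize(a,None,fx=4,fy=4))
"
```

```text
from [ 0.44   -0.0414  0.1993] ang -78.7 tilt 0.05 rows 1 shift [-149.7     9.13    0.38] turn y 0.001 total turn 0.0 tot shift [-149.7    9.1    0.4] F [ 4.2  1.4 -2.3] t 13.7667 open 0.015395209834039535 j6 1.006
```

View pics/s11z.png

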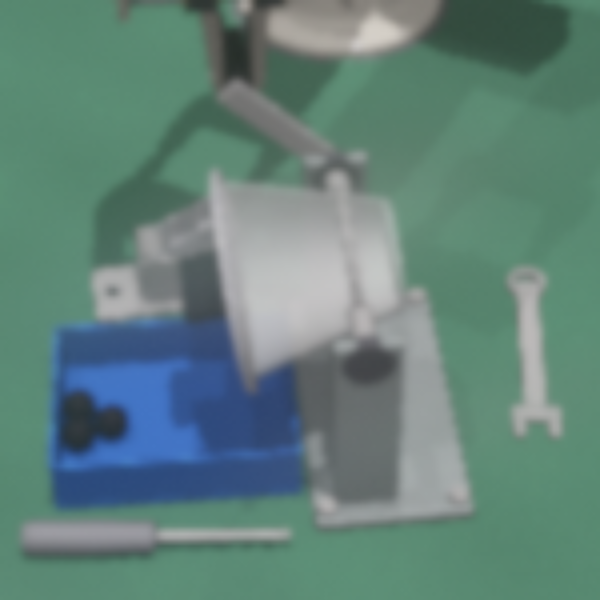

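>>> {"fn": "move_arm", "kwargs": {
  "series": [
    [[10,-3.8,-3.6,0,0,0,0],[10,-5.3,-4.5,0,0,0,0],[10,-5.7,-4.1,0,0,0,0],[10,-5.9,-3.7,0,0,0,0],[10,-6.2,-3.3,0,0,0,0],[10,-6.4,-2.8,0,0,0,0],[10,-6.6,-2.4,0,0,0,0],[10,-6.7,-1.9,0,0,0,0]]
  ]
}}

```text
t: 14.48
position: [0.4314, 0.0002, 0.2276]
eef_rot: [0.549, -0.446, 0.452, -0.544]
ft_force: [0.4, -12.3, 6.8]
opening: 0.0152
```

```bash
cat > arc.py <<'E'
from plan import *
s=read_state(); M=R.from_quat(s['eef_rot']).as_matrix()
d=(s['position']-np.array([.4111,.1053,.1895])); tx=d@M[:,0]*1000; tz=d[2]*1000
y=78.8-tx; z=61.57+tz
print('drum est',np.degrees(np.arctan2(z,y))-38,'radius',np.hypot(y,z),'F',s['ft_force'],'open',s['opening'],'t',s['t'])
E
python3 arc.py
```

```text
drum est 68.03278552775669 radius 103.71060159201092 F [  0.36846945 -12.26074595   6.83073476] open 0.015235647289873555 t 14.4833
```

>>> {"fn": "move_arm", "kwargs": {
  "series": [
    [[10,-6.8,-1.5,0,0,0,0],[10,-6.9,-1,0,0,0,0],[10,-7,-0.5,0,0,0,0],[10,-7,0,0,0,0,0],[10,-7,0.5,0,0,0,0],[10,-6.9,1,0,0,0,0],[10,-6.8,1.5,0,0,0,0],[10,-6.7,1.9,0,0,0,0]]
  ]
}}

```text
t: 15.15
position: [0.4205, 0.0556, 0.2255]
eef_rot: [0.549, -0.446, 0.451, -0.545]
ft_force: [0.8, -6.8, 6.0]
opening: 0.015
```

```bash
python3 arc.py; python3 -c "
from plan import *
plan(.4111,.1053,.1895,-78.7,8)"
```

```text
drum est 36.062275355214226 radius 101.48597183079794 F [ 0.77127521 -6.79446429  5.9610136 ] open 0.015013377230525175 t 15.15
from [0.4205 0.0556 0.2255] ang -78.74 tilt 0.49 rows 8 shift [-6.37  4.45  0.06] turn y -0.005 total turn -0.04 tot shift [-50.9  35.6   0.5] F [ 0.8 -6.8  6. ] t 15.15 open 0.015013377230525175 j6 1.227
```

>>> {"fn": "move_arm", "kwargs": {
  "series": [
    [[10,-6.6,2.4,0,0,0,0],[10,-6.4,2.9,0,0,0,0],[10,-6.2,3.3,0,0,0,0],[10,-5.9,3.7,0,0,0,0],[10,-5.7,4.1,0,0,0,0],[10,-5.3,4.5,0,0,0,0],[10,-2.6,2.4,0,0,0,0],[10,-2.5,2.5,0,0,0,0]]
  ]
}}

```text
t: 15.82
position: [0.4123, 0.0968, 0.1988]
eef_rot: [0.548, -0.447, 0.45, -0.545]
ft_force: [1.6, -5.8, 4.6]
opening: 0.0152
```

>>> {"fn": "move_arm", "kwargs": {
  "series": [
    [[10,-2.4,2.6,0,0,0,0],[10,-1.3,1.5,0,0,0,0],[10,0,0,0,0,0,0],[10,0,0,0,0,0,0]]
  ]
}}

```text
t: 16.15
position: [0.4115, 0.1007, 0.1944]
eef_rot: [0.548, -0.447, 0.45, -0.546]
ft_force: [1.4, -4.5, 2.1]
opening: 0.0154
```

```bash
python3 arc.py; python3 -c "
from plan import *
plan(.4111,.1053,.1895,-78.7,8)"
```

```text
drum est 3.8643685358568334 radius 99.6123740090609 F [ 1.3958685  -4.51575024  2.12139522] open 0.015411376632134625 t 16.15
from [0.4115 0.1007 0.1944] ang -78.69 tilt 0.29 rows 8 shift [-0.58  0.61  0.07] turn y 0.001 total turn 0.01 tot shift [-4.6  4.9  0.6] F [ 1.4 -4.5  2.1] t 16.15 open 0.015411376632134625 j6 1.332
```

>>> {"fn": "move_arm", "kwargs": {
  "series": [
    [[10,-1.5,1.7,0,0,0,0],[10,-1.5,1.7,0,0,0,0],[10,-1.5,1.7,0,0,0,0],[10,-0.7,0.8,0,0,0,0],[10,0,0,0,0,0,0],[10,0,0,0,0,0,0]]
  ]
}}

```text
t: 16.65
position: [0.4107, 0.1048, 0.1897]
eef_rot: [0.549, -0.446, 0.45, -0.545]
ft_force: [-0.7, -8.0, 9.0]
opening: 0.0153
```

```bash
python3 arc.py
```

```text
drum est 0.24750446853462194 radius 99.82363168827878 F [-0.70534372 -8.0201135   8.98959555] open 0.015335323454290483 t 16.65
```

Almost at the stop. One more gentle push to seat it, then I'll release.

>>> {"fn": "move_arm", "kwargs": {
  "series": [
    [[10,-1,1,0,0,0,0],[10,0,0,0,0,0,0],[10,0,0,0,0,0,0]]
  ]
}}

```text
t: 16.9
position: [0.4108, 0.1048, 0.1897]
eef_rot: [0.549, -0.446, 0.451, -0.545]
ft_force: [-3.6, -12.1, 14.5]
opening: 0.0152
```

```bash
python3 arc.py
```

```text
drum est 0.2215880905687868 radius 99.76909548871895 F [ -3.60255852 -12.12652931  14.45008531] open 0.015243575123640118 t 16.9
```

>>> {"fn": "move_arm", "kwargs": {
  "series": [
    [[40,0.8,-0.8,0,0,0,0],[50,0,0,0,0,0,0],[50,0,0,0,0,0,0],[50,0,0,0,0,0,0],[50,0,0,0,0,0,0],[50,0,-10,0,0,0,0],[50,0,-20,0,0,0,0],[50,0,-20,0,0,0,0]]
  ]
}}

```text
t: 17.57
position: [0.4094, 0.1082, 0.2385]
eef_rot: [0.547, -0.449, 0.448, -0.546]
ft_force: [-0.0, -0.1, 0.1]
opening: 0.0501
```

>>> {"fn": "move_arm", "kwargs": {
  "series": [
    [[50,0,-20,0,0,0,0],[50,0,-20,-15,0,0,0],[50,0,-10,-15,0,0,0],[50,0,0,-15,0,0,0],[50,0,0,0,0,0,0],[50,0,0,0,0,0,0]]
  ]
}}

```text
t: 18.07
position: [0.3662, 0.0993, 0.2887]
eef_rot: [-0.546, 0.448, -0.449, 0.547]
ft_force: [-0.7, 0.2, -1.2]
opening: 0.0501
```

```bash
python3 m2.py 2>/dev/null; python3 -c "
from plan import *
s=read_state();print(s['position'],s['ft_force'])
c=cam('scene');save(c,'pics/s12.png')
a=cv2.imread('pics/s12.png')[125:275,180:330];cv2.imwrite('pics/s12z.png',cv2.resize(a,None,fx=4,fy=4))
c=cam('top');save(c,'pics/t12.png')
a=cv2.imread('pics/t12.png')[165:295,185:325];cv2.imwrite('pics/t12z.png',cv2.resize(a,None,fx=4.5,fy=4.5))
"
```

```text
[ 215  181   55   55 1672] [238.74461722 209.24043062]
cap (0.5804939270019531, 0.06065808981657028) 0.0838591456413269 ((580.8707885742188, 60.86620330810547), (163.8463897705078, 164.47938537597656), 99.44080352783203) z 0.25393832627488877
hole 71 [0.59033135 0.01180599] 0.04996405144538471 -79.0852954677187
hole 56 [0.58223718 0.05987571] 0.0016876303179373694 -35.93842276833311
hole 26 [0.6193415  0.09530852] 0.051635920455796486 41.837663223429615
hole 17 [0.53123717 0.07718414] 0.052247208988806734 161.80079650642747
hole 4 [0.55918274 0.0797397 ] 0.028750304137807887 138.96937458765743
hole 4 [0.56540311 0.09799068] 0.040217853660487156 112.61874639938988
npin 76
pin dir [-0.98045075 -0.19676453] 11.347821 ends [0.44933903 0.11310517] [0.40485002 0.10417676] 0.04537607968228133 z 0.23216557268905696
[0.36624153 0.09934068 0.28821523] [ 0.49954578 -0.08405301 -0.1717372 ]
```

View pics/s12z.png

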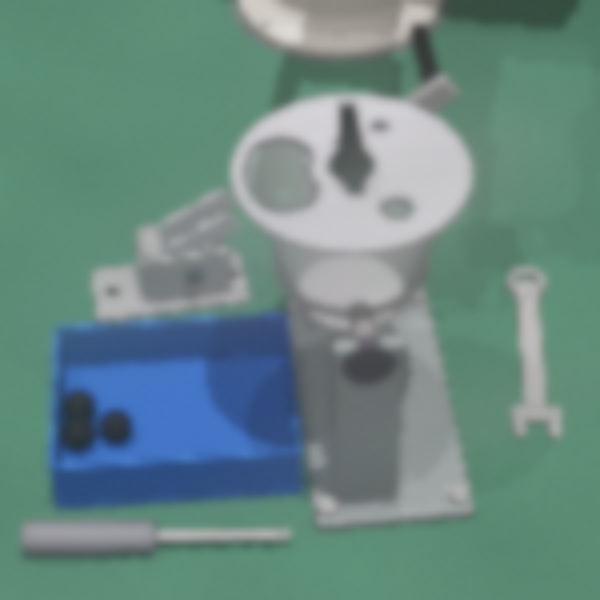

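View pics/t12z.png

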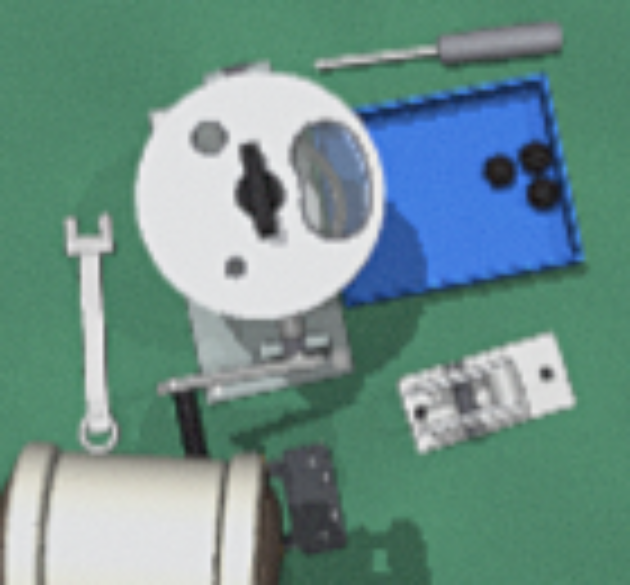

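```bash
python3 -c "
from h import *
s=read_state();print(s['t'],abs(s['qd']).max(),s['ft_force'])
job_done()"
```

```text
18.2167 0.00872110049947027 [-0.81569699 -0.16031227 -0.50477158]
the job is handed in; nothing more can be done
```

The job is done and handed in at t ≈ 18.2 s. I turned the cap about 80° clockwise by its bar handle and tipped the drum to about 97° (1.7 rad) by the crank pin. I then swung it back against its upright stop, let go and backed clear.

**Last checks:**
- **Knobs:** all three show inside the tray in both views, and the tray looks flat and unmoved.
- **Cap:** the big hole measured about -79° against a target of about -78.6°, within measurement error.
- **Drum:** the crank pin is back on its starting line, with its inner end within 0.2 mm of where it was. At the stop, the push force rose with no further movement.
- **Surroundings:** clamp A, the spanner and the screwdriver look unmoved in the close-up views. I did not zoom in on clamp B or the jar at the end, but the arm did not go near the jar and passed well above clamp B.
- **Arm:** it touches nothing, with force readings at noise level.

**What disagreed:**
- **Tool height:** the gripper sits about 34 mm higher than the reported TCP and the stated fingertip length imply. Because of that, my first close on the bar handle met only air. I measured the fingertips with the scene camera and allowed for the offset in both real grasps.
- **Crank pin grip:** the fingers closed to 15.1–15.4 mm on the 16 mm pin, probably slightly off-centre. It held throughout.

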